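Slide the upright battery box into its charging bay

ROBOT

A 7-joint arm with a two-finger parallel gripper is mounted at the origin on the work surface. World frame = base frame: x ahead of the robot, y to its left, z up, the work surface at z = 0. Lengths are in m, angles in rad, forces in N, time in s.
With the tool pointing down it reaches from about 0.425 to 1.025 m from the base axis. Payload 9.4 kg.
Tool frame: the origin (TCP) lies between the finger pads; the fingertips stand 25 mm ahead of it and the grasp point (between the pads) lies 6 mm ahead of it; x points along the fingers, z is the direction in which the jaws open and shut, and the axes are right-handed (so a half turn about x gives the same grasp; the last joint's range is limited). The gripper opens to 85 mm and grips with 20 to 120 N. Pads are 22 mm wide; open, the fingers measure 114 mm over their backs; the gripper's body (76 mm by 85 mm) begins 54 mm behind the grasp point. The pads swing forward as they close: fully open they stand 13 mm farther back than shut.
Start: joints at [1.178, 0.599, -0.003, 1.599, 0.002, 0.943, -0.08], TCP at [0.225, -0.689, 0.256] pointing down, gripper open.
Joint ranges: [-2.57, 2.57], [-0.35, 1.97], [-1.29, 1.29], [0.11, 2.56], [-1.05, 4.19], [0.11, 1.86], [-2.63, 2.63]. Speed limits (rad/s): [2.22, 2.22, 3.01, 3.01, 3.14, 3.14, 3.14].

INTERFACE

Orientations are given as a unit quaternion [w, x, y, z].
In Python, from rig import sense, eyes, workorder gives the robot as it stands.
- The arm moves only by the shell command python3 -m crank 'ROWS' [FORCE]. ROWS is JSON, a list of rows, each a list of 7 numbers: the shift along the world's x, y, z in cm, then the turn, a rotation vector about the world's x, y, z in degrees, then the closure, from -1 (fully open) to 1 (shut), so that 0 is half open. In form: [[dx, dy, dz, wx, wy, wz, hand], ...]. A call has 1 to 20 rows; each row shifts and turns the commanded pose from where the row before left it; what a row does not reach is not made up. A row lasts 1/10 s, in which the tool goes at most 50 mm and 8.59 degrees, less where a joint would pass 70% of its speed; a pose out of reach is approached as far as the arm can. A call with a gripper value outside its range is refused whole. The fingers move at their own pace and stop on an object; FORCE is the grip in N (left out, the last holds). Time passes only in rows, so rows that do not move let the fingers close. It gives the time, the measured TCP pose, the force and the opening at its end, in the units of the state.
- sense(): the state, without advancing time (a new reading comes with each control period).
- eyes.camera(name): name is "scene" or "top" or "wrist"; returns a dict with "frame" (400x640x3 uint8, red, green, blue), "K" (3x3 intrinsics, pixels), "rvec" (rotation vector, rad) and "tvec" (3), from world to camera coordinates, as OpenCV has them. Camera axes: x right, y down, z forward; pixel columns grow to the right and rows downward; lengths in m; the calibration is good to about 2 mm. A picture is of the moment at which its call begins. There is no depth.
- workorder.finish_job(): hands the job in, once; it reports no verdict.
The state is a dict: "time": time; "joint_positions": joint angles; "joint_velocities": joint speeds; "effort": joint torques, N m; "tool_pos": TCP position; "tool_rot": TCP orientation; "force": force on the tool from outside, world axes, zero at the start; "wrist_torque": the same for the moment, N m; "gripper_width": finger opening in m.
Only numpy, scipy, OpenCV 4.12 (cv2) and the standard library are available. Lean on these libraries where they do the work, as an engineer would, in place of code of your own. Each camera call takes 0.05 s, during which the arm holds its last target.

TASK

Push the tall, heavy battery box along the bench into the charging bay until it is fully home, standing flat against the charger between the two side rails. Push with the fingertips low, near its base, so that it slides upright and does not tip; do not push on its upper half, take its handle or lift it, and leave the spray can, the jar and the wrench where they are. Finish clear of everything.

Things in the scene. Friction and masses are not known exactly. Their poses are not given: they have to be found in the camera images.
- battery: Loose grey battery box, about 1.8 kg, black band at its foot, orange band near the top. 120 mm wide (x), 80 mm deep (y), 190 mm tall. Origin: centre of the underside, z up. Starts 180 to 250 mm out from its seated place, on the bay's -y side, a little turned and off the bay's axis. Push on its -y face: under 50 mm height it slides (8 to 15 N), well above that it tips.
- battery_handle (a point): Middle of the carrying handle on the battery box, a black bar 12 mm thick and 84 mm long (along the box's x), 220 mm above the box's underside. Leave it alone.
- dock: Charging bay, fixed: two aluminium side rails 20 mm high before a white charger 160 mm wide (x), 100 mm deep (y), 150 mm tall. Origin: point on the bench under the centre of the fully seated box, whose axes are then parallel to the bay's. The box goes in along the bay's +y; the charger's flat front, the stop, is at y = +40 mm.
- bay_mouth (a point): Middle of the bay's open mouth on the bench, 58 mm from the dock's origin towards -y; axes as the dock's. Here the rails' inner faces stand 184 mm apart; they flare inward to 140 mm apart (10 mm play on each side of the box) at 15 mm before the dock's origin and run parallel from there to the charger.
- spray_can: Bystander: spray can, 52 mm diameter, 150 mm tall, standing beyond the work. Origin: centre of its underside.
- screw_jar: Bystander: amber jar with a steel lid, 66 mm diameter, 85 mm tall, standing beyond the work. Origin: centre of its underside.
- wrench: Bystander: steel wrench, 160 mm long along its x, lying flat on the robot's side of the charging bay. Origin: middle of its underside.
Mind the look-alikes: they are no part of the job. Of the things that look like the battery, take the one that is nearest to the robot's base at the start.

How it is judged:
On the way, in this order (a step that is already met when the one before it is completed fails the run):
1. the fingers push the box and it slides upright (contact force between the fingers and battery above 1 N and distance of battery from where it was at the start of the episode above 0.02 m and angle between battery's own z axis and vertical below 0.15 rad), for 0.04 s.
2. the box stands home in the bay (y of battery in the frame of dock above -0.007 m and horizontal distance between battery and dock below 0.015 m and angle between battery's own z axis and vertical below 0.05 rad), for 0.1 s.
At the end, for the whole second after the job is handed in: The battery box stands upright and at rest on the bench in the bay: within 7 mm of the fully seated place along the bay, within 15 mm of it overall, turned less than 4 degrees from the bay's axes (y of battery in the frame of dock above -0.007 m and horizontal distance between battery and dock below 0.015 m and angle between the y axis of battery and the y axis of dock, either way round below 0.07 rad and angle between battery's own z axis and vertical below 0.04 rad and height (world z) of battery below 0.006 m and linear speed of battery below 0.01 m/s); the robot touches nothing.
It fails at once if the battery box tips by more than about 10 degrees (angle between battery's own z axis and vertical above 0.18 rad).
It fails at once if the battery box is lifted off the bench (height (world z) of battery above 0.015 m).
It fails at once if the box is pushed or held on its upper half or handle (fingers on it while the grasp point is over 120 mm above the bench) (contact force between the fingers and battery above 1 N and height (world z) of the grasp point above 0.12 m).
It fails at once if the spray can, the jar or the wrench is disturbed (moved over 20 mm or tipped) (distance of any of spray_can, screw_jar, wrench from where it was at the start of the episode above 0.02 m or angle between any of spray_can, screw_jar's own z axis and vertical above 0.3 rad).
It also fails if it takes over 64 s, if anything falls off the work surface, if the arm or the gripper's body presses on something with over 40 N, if the wrist force passes 120 N, or if a joint passes its speed limit or range.

## Working session

There is one attempt and no reset: what is moved stays moved. The work goes in short steps, Python scripts to look and compute and a shell command to move; the robot and the scene stay as the last step left them, time stands still between calls to the robot, and variables do not carry over. Pictures are saved under pics/ and viewed, and the job is handed in when it is done.

```bash
ls; mkdir -p pics; python3 - <<'E'
from rig import sense, eyes, workorder
import cv2, numpy as np
s=sense(); print({k:np.round(v,3).tolist() for k,v in s.items()})
for n in ("scene","top"):
    c=eyes.camera(n); cv2.imwrite(f"pics/{n}0.png",c["frame"][:,:,::-1])
    R=cv2.Rodrigues(np.array(c["rvec"]))[0]
    print(n,np.round(c["K"],1).tolist(),"campos",np.round(-R.T@np.array(c["tvec"]).ravel(),3),np.round(R,3).tolist())
E
```

```text
pics
{'time': 0.0, 'joint_positions': [1.178, 0.6, -0.003, 1.6, 0.002, 0.943, -0.08], 'joint_velocities': [0.0, -0.001, 0.001, 0.0, 0.001, -0.0, 0.001], 'effort': [-0.001, -77.644, 1.565, -25.8, 0.012, 0.009, 0.0], 'tool_pos': [0.225, -0.689, 0.255], 'tool_rot': [0.572, 0.415, 0.573, -0.415], 'force': [0.041, 0.86, 0.488], 'wrist_torque': [0.03, -0.022, -0.034], 'gripper_width': 0.085}
scene [[404.4, 0.0, 322.4], [0.0, 404.4, 205.1], [0.0, 0.0, 1.0]] campos [ 0.926 -0.207  1.229] [[0.285, 0.958, -0.002], [0.906, -0.27, -0.326], [-0.313, 0.091, -0.945]]
top [[406.5, 0.0, 315.7], [0.0, 406.5, 198.3], [0.0, 0.0, 1.0]] campos [ 0.36  -0.076  1.317] [[-0.01, -1.0, 0.027], [-0.981, 0.005, -0.193], [0.192, -0.028, -0.981]]
```

View pics/scene0.png

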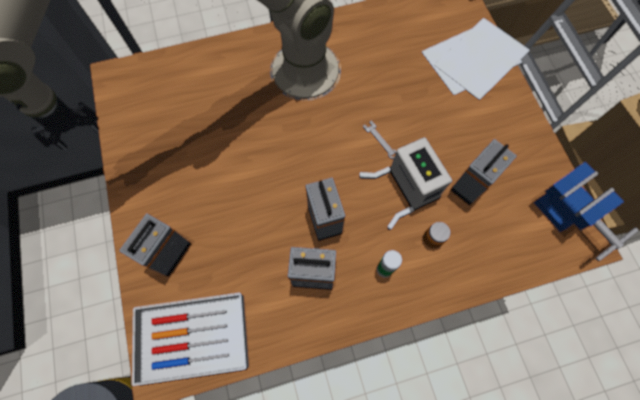

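View pics/top0.png

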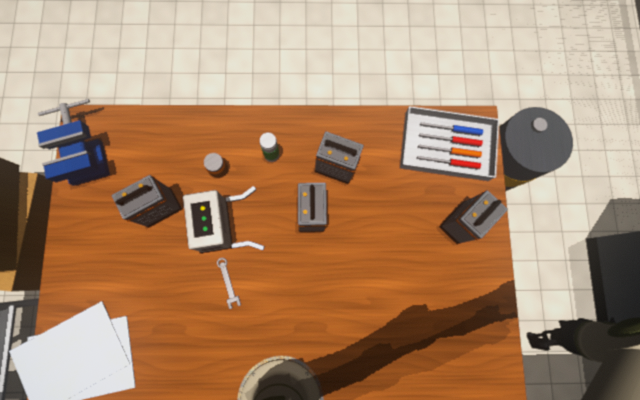

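The bench holds four battery-like boxes. In the top view they are at (147,200), (340,157), (312,207) and (473,217). The one at (312,207), which is (325,209) in the scene view, looks nearest to the base and sits in front of the bay mouth. I'll check it in close crops.

```bash
python3 - <<'E'
import cv2, numpy as np
a=cv2.imread("pics/top0.png")[160:260,170:350]; b=cv2.imread("pics/scene0.png")[110:250,290:460]
cv2.imwrite("pics/ct.png",cv2.resize(a,(800,444),interpolation=cv2.INTER_CUBIC))
cv2.imwrite("pics/cs.png",cv2.resize(b,(728,600),interpolation=cv2.INTER_CUBIC))
E
```

```text
(no output)
```

View pics/ct.png

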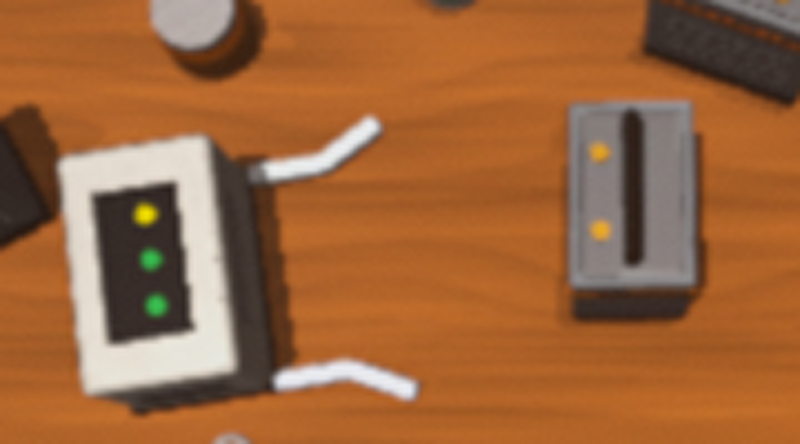

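View pics/cs.png

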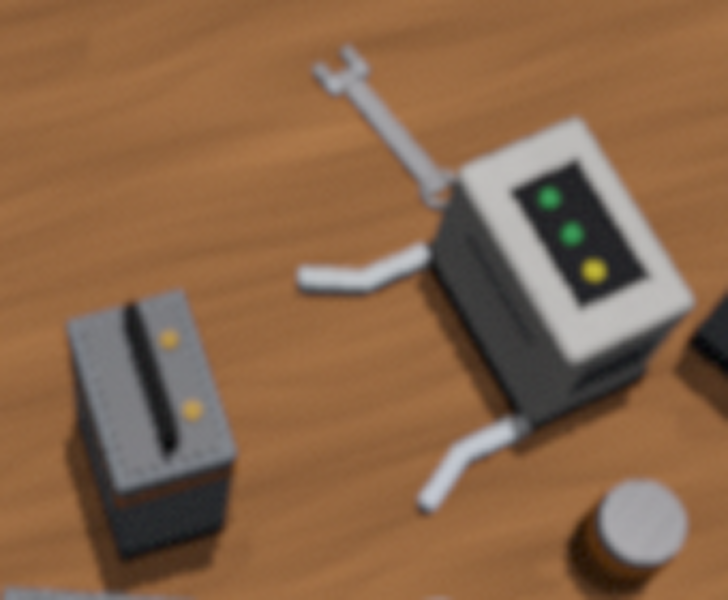

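```bash
cat > h.py <<'E'
import cv2, numpy as np
from scipy.optimize import least_squares
from rig import sense, eyes
def cam(n):
    c=eyes.camera(n); return c
def proj(c,P):
    return cv2.projectPoints(np.array(P,float).reshape(-1,1,3),np.array(c["rvec"],float),np.array(c["tvec"],float),np.array(c["K"],float),None)[0].reshape(-1,2)
def w(pose,P):
    x,y,a=pose;P=np.array(P,float);c,s=np.cos(a),np.sin(a)
    return np.c_[x+c*P[:,0]-s*P[:,1],y+s*P[:,0]+c*P[:,1],P[:,2]]
def fit(obs,p0):
    f=lambda p:np.concatenate([(proj(c,w(p,P))-np.array(uv)).ravel() for c,P,uv in obs])
    r=least_squares(f,p0,loss="soft_l1"); return r.x,f(r.x).reshape(-1,2)
def back(c,uv,z):
    R=cv2.Rodrigues(np.array(c["rvec"],float))[0];t=np.array(c["tvec"],float).ravel();o=-R.T@t
    d=(R.T@np.linalg.inv(c["K"])@np.c_[uv,np.ones(len(uv))].T).T
    return o+d*((z-o[2])/d[:,2])[:,None]
def crop(uv,s,off): return (np.array(uv,float)+.5)/s-.5+np.array(off)
E
python3 - <<'E'
from h import *
T,S=cam("top"),cam("scene")
ct=lambda uv:crop(uv,800/180,(170,160)); cs=lambda uv:crop(uv,600/140,(290,110))
h=.19
bt=[(.06,.04,h),(.06,-.04,h),(-.06,-.04,h),(-.06,.04,h),(-.06,.04,0),(-.06,-.04,0)]
bs=[(-.06,-.04,h),(-.06,.04,h),(.06,.04,h),(.06,-.04,h),(.06,-.04,0),(.06,.04,0)]
ot=(T,bt,ct([(572,104),(691,102),(696,287),(570,288),(575,318),(685,318)]))
os_=(S,bs,cs([(67,322),(182,291),(235,457),(117,492),(125,555),(222,528)]))
for o in ([ot],[os_],[ot,os_]):
    p,r=fit(o,(.5,-.05,0)); print("bat",p.round(4),np.degrees(p[2]).round(2),np.abs(r).max().round(2)); 
bat=p
H=.15
dt=(T,[(.08,.04,H),(-.08,.04,H),(.08,.14,H),(-.08,.14,H)],ct([(208,138),(238,372),(60,160),(85,395)]))
ds=(S,[(-.08,.04,H),(-.08,.14,H),(.08,.14,H),(.08,.04,H),(.08,.04,0)],cs([(460,180),(575,118),(692,298),(577,362),(528,425)]))
for o in ([dt],[ds],[dt,ds]):
    p,r=fit(o,(.5,.2,0)); print("dock",p.round(4),np.degrees(p[2]).round(2),np.abs(r).max().round(2))
print("bat in dock", (np.array([[np.cos(p[2]),np.sin(p[2])],[-np.sin(p[2]),np.cos(p[2])]])@(bat[:2]-p[:2])).round(4), np.degrees(bat[2]-p[2]).round(2))
tips=back(T,ct([(372,125),(415,390)]),.02); print("tips world",tips.round(3)); 
tips=back(S,cs([(300,278),(428,503)]),.02); print("tips world scene",tips.round(3)); print("mouth pred",w(p,[(.092,-.058,.02),(-.092,-.058,.02)]).round(3))
# other boxes top centre dist
print("others",back(T,[(147,190),(340,152),(312,205),(475,212)],.19).round(3))
print("wrench",back(T,[(222,262),(235,305)],0).round(3), "jar lid",back(T,[(214,160)],.085).round(3),"can",back(T,[(268,139)],.15).round(3))
E
```

```text
bat [ 0.5678 -0.0972  0.004 ] 0.23 0.79
bat [ 0.5697 -0.0969  0.0016] 0.09 2.21
bat [ 0.5686 -0.097   0.0034] 0.2 1.89
dock [0.5437 0.1273 0.1564] 8.96 1.12
dock [0.5504 0.1285 0.1924] 11.02 2.41
dock [0.5466 0.1283 0.1724] 9.88 3.02
bat in dock [-0.017  -0.2257] -9.68
tips world [[0.651 0.09  0.02 ]
 [0.457 0.056 0.02 ]]
tips world scene [[0.46  0.055 0.02 ]
 [0.654 0.088 0.02 ]]
mouth pred [[0.647 0.087 0.02 ]
 [0.466 0.055 0.02 ]]
others [[ 0.607  0.365  0.19 ]
 [ 0.718 -0.18   0.19 ]
 [ 0.562 -0.097  0.19 ]
 [ 0.54  -0.56   0.19 ]]
wrench [[0.413 0.187 0.   ]
 [0.28  0.142 0.   ]] jar lid [[0.725 0.206 0.085]] can [[0.771 0.033 0.15 ]]
```

```bash
python3 - <<'E'
from h import *
from scipy.spatial.transform import Rotation as Ro
q=sense()["tool_rot"]; M=Ro.from_quat([*q[1:],q[0]]).as_matrix(); print(M.round(3))
T,S=cam("top"),cam("scene")
bat=(.5686,-.097,.0034); dock=(.546,.129,np.radians(9.8))
def box(P,x,y0,y1,h): return [(sx*x,yy,z) for z in(0,h) for sx,yy in((-1,y0),(1,y0),(1,y1),(-1,y1))]
for c,n,o,s,wh in((T,"top",(170,160),180,100),(S,"scene",(290,110),170,140)):
    k=800/180 if n=="top" else 600/140
    im=cv2.resize(c["frame"][o[1]:o[1]+wh,o[0]:o[0]+s,::-1],None,fx=k,fy=k,interpolation=cv2.INTER_CUBIC)
    def poly(P,i,col):
        uv=(proj(c,P)-o+.5)*k-.5
        for a,b in i: cv2.line(im,tuple(int(v) for v in uv[a]),tuple(int(v) for v in uv[b]),col,1)
    E=[(0,1),(1,2),(2,3),(3,0),(4,5),(5,6),(6,7),(7,4),(0,4),(1,5),(2,6),(3,7)]
    poly(w(bat,box(0,.06,-.04,.04,.19)),E,(0,255,0)); poly(w(dock,box(0,.08,.04,.14,.15)),E,(255,255,0))
    for sg in(1,-1): poly(w(dock,[(sg*.092,-.058,.02),(sg*.07,-.015,.02),(sg*.07,.04,.02)]),[(0,1),(1,2)],(0,0,255))
    cv2.imwrite(f"pics/ov_{n}.png",im)
E
```

```text
[[-0.     0.951  0.311]
 [ 0.001  0.311 -0.951]
 [-1.    -0.    -0.001]]
```

View pics/ov_top.png

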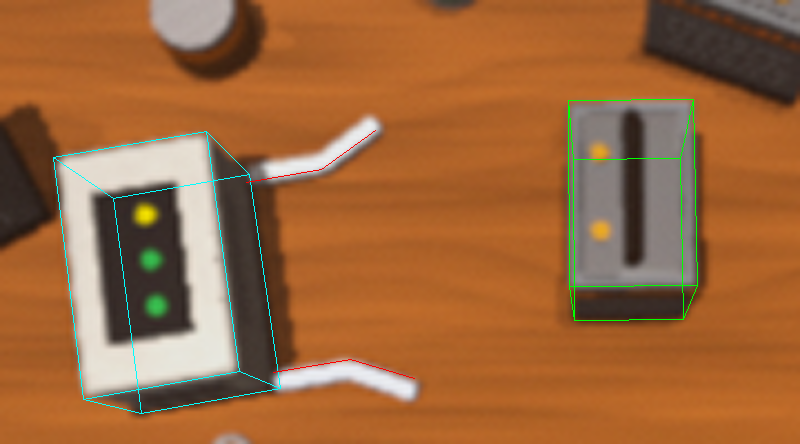

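View pics/ov_scene.png

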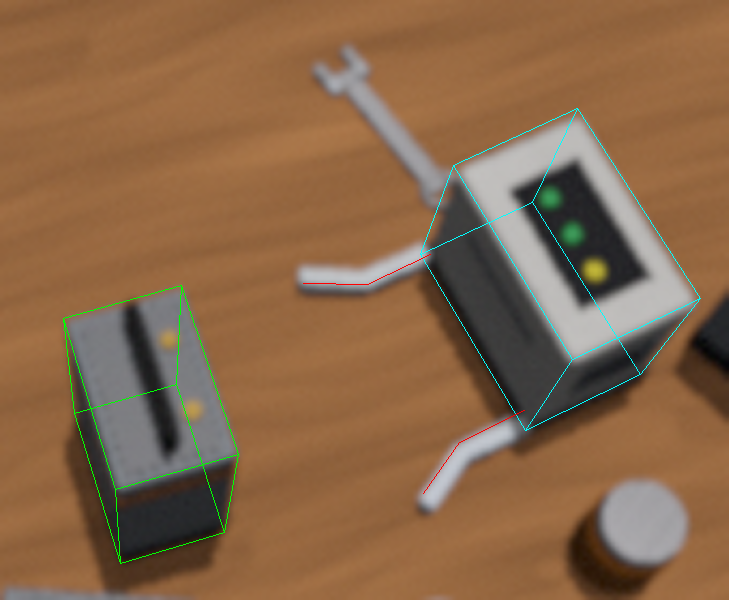

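```bash
python3 -m crank '[[1.4,1.6,1,0,0,4,-0.6],[2.9,3.2,1,0,0,6,-0.6],[2.9,3.2,1,0,0,6,-0.6],[2.9,3.2,1,0,0,6,-0.6],[2.9,3.2,1,0,0,6,-0.6],[2.9,3.2,1,0,0,6,-0.6],[2.9,3.2,1,0,0,6,-0.6],[2.9,3.2,1,0,0,6,-0.6],[2.9,3.2,0,0,0,6,-0.6],[2.9,3.2,0,0,0,6,-0.6],[2.9,3.2,0,0,0,6,-0.6],[2.9,3.2,0,0,0,6,-0.6],[1.5,1.6,0,0,0,2,-0.6],[0,0,0,0,0,0,-0.6]]'; python3 -c "
from h import *
print(np.round(sense()['joint_positions'],2))"
```

```text
time: 1.7
tool_pos: [0.5755, -0.3017, 0.3363]
tool_rot: [0.707, -0.002, 0.707, 0.003]
force: [0.3, -0.9, -0.5]
gripper_width: 0.0683
[ 0.66  0.46 -0.39  1.68  0.2   1.05  0.21]
```

```bash
python3 -m crank '[[0,0,0,7.5,0,0,-0.6],[0,0,0,7.5,0,0,-0.6],[0,0,0,7.5,0,0,-0.6],[0,0,0,7.5,0,0,-0.6],[0,0,0,7.5,0,0,-0.6],[0,0,0,7.5,0,0,-0.6],[0,0,0,0,0,0,-0.6],[0,0,0,0,0,0,-0.6]]'; python3 -c "
from h import *
print(np.round(sense()['joint_positions'],2))
cv2.imwrite('pics/s1.png',cam('scene')['frame'][:,:,::-1]);cv2.imwrite('pics/w1.png',cam('wrist')['frame'][:,:,::-1])"
```

```text
time: 2.5
tool_pos: [0.5725, -0.3065, 0.3352]
tool_rot: [0.654, 0.27, 0.654, 0.269]
force: [0.6, -0.1, 0.9]
gripper_width: 0.0687
[ 0.99  0.73 -0.59  1.46 -0.31  1.43  0.56]
```

View pics/s1.png

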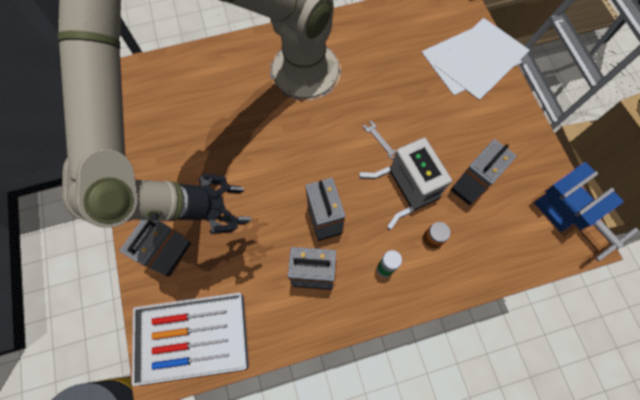

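View pics/w1.png

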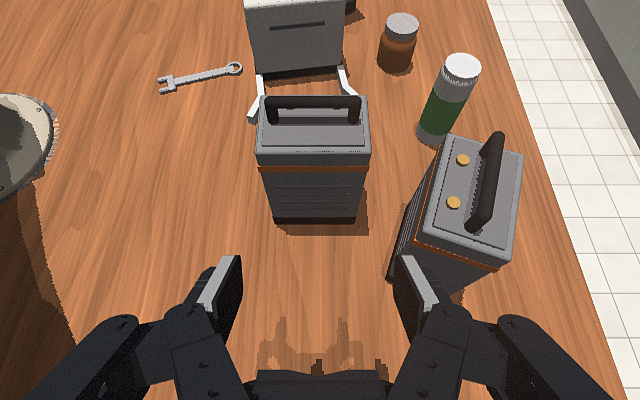

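```bash
python3 -m crank '[[0,3,0,0,0,0,-0.6],[0,3,0,0,0,0,-0.6],[0,3,-1.5,0,0,0,-0.6],[0,2,-3,0,0,0,-0.6],[0,0,-3.5,0,0,0,-0.6],[0,0,-3.5,0,0,0,-0.6],[0,0,-3.5,0,0,0,-0.6],[0,0,-3.5,0,0,0,-0.6],[0,0,-3,0,0,0,-0.6],[0,0,-2,0,0,0,-0.6],[0,0,0,0,0,0,-0.6],[0,0,0,0,0,0,-0.6]]'; python3 -c "
from h import *
print(np.round(sense()['joint_positions'],2))
cv2.imwrite('pics/s2.png',cam('scene')['frame'][:,:,::-1]);cv2.imwrite('pics/w2.png',cam('wrist')['frame'][:,:,::-1])"
```

```text
time: 3.8
tool_pos: [0.5738, -0.1947, 0.1026]
tool_rot: [0.654, 0.269, 0.653, 0.271]
force: [0.4, -0.1, -0.5]
gripper_width: 0.0684
[ 0.89  0.93 -0.58  1.76 -0.3   0.93  0.66]
```

View pics/s2.png

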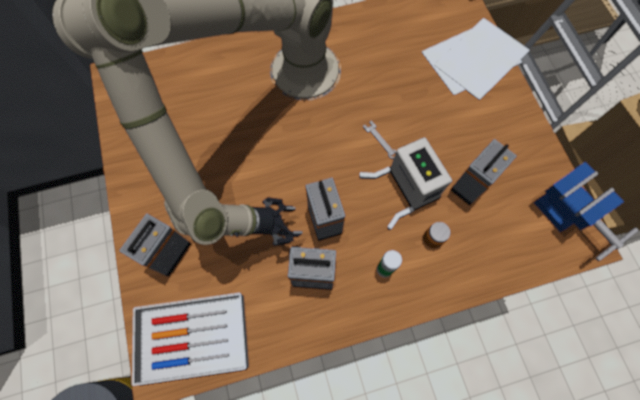

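View pics/w2.png

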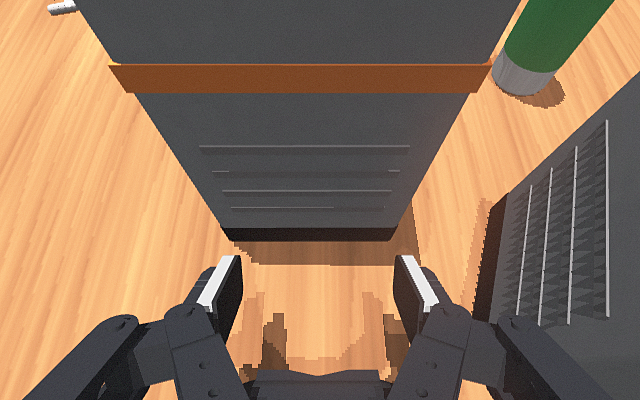

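```bash
python3 - <<'E'
import cv2
a=cv2.imread("pics/top0.png")[115:205,290:380]
cv2.imwrite("pics/dec.png",cv2.resize(a,(600,600),interpolation=cv2.INTER_CUBIC))
from h import *
W=cam("wrist"); print(back(W,[(225,238),(397,240),(475,325),(492,205)],0).round(4))
E
```

```text
[[ 0.5053 -0.1318  0.    ]
 [ 0.6349 -0.133  -0.    ]
 [ 0.6812 -0.1934  0.    ]
 [ 0.7135 -0.1034  0.    ]]
```

View pics/dec.png

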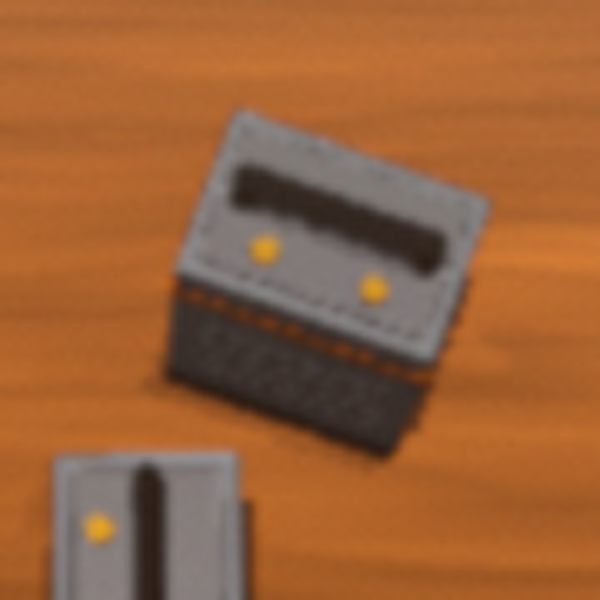

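```bash
python3 - <<'E'
from h import *
T=cam("top"); k=600/90
print(back(T,crop([(170,378),(385,458)],k,(290,115)),0).round(4)); print(back(T,crop([(178,275),(432,362),(245,110),(490,205)],k,(290,115)),.19).round(4))
E
```

```text
[[ 0.7108 -0.1121  0.    ]
 [ 0.6692 -0.2192  0.    ]]
[[ 0.7063 -0.1107  0.19  ]
 [ 0.6671 -0.2198  0.19  ]
 [ 0.7815 -0.1409  0.19  ]
 [ 0.7378 -0.2472  0.19  ]]
```

```bash
python3 -m crank '[[-0.6,0,-1.5,0,0,0,-0.6],[0,0,-1.5,0,0,0,-0.6],[0,0,-1.5,0,0,0,-0.6],[0,0,-1,0,0,0,-0.6],[0,0,-0.5,0,0,0,-0.6],[0,0,0,0,0,0,-0.6],[0,0,0,0,0,0,-0.6]]'
```

```text
time: 4.7
tool_pos: [0.5674, -0.195, 0.0414]
tool_rot: [0.654, 0.27, 0.653, 0.271]
force: [0.6, -0.4, 0.6]
gripper_width: 0.0685
```

```bash
python3 -m crank '[[0,0.8,0,0,0,0,-0.6],[0,0.8,0,0,0,0,-0.6],[0,0.6,0,0,0,0,-0.6],[0,0.4,0,0,0,0,-0.6],[0,0.3,0,0,0,0,-0.6],[0,0.3,0,0,0,0,-0.6],[0,0.3,0,0,0,0,-0.6],[0,0.2,0,0,0,0,-0.6],[0,0,0,0,0,0,-0.6]]'; python3 -c "
from h import *
cv2.imwrite('pics/w3.png',cam('wrist')['frame'][:,:,::-1])"
```

```text
time: 5.6
tool_pos: [0.5671, -0.1579, 0.0413]
tool_rot: [0.653, 0.27, 0.653, 0.271]
force: [-0.1, -0.1, 0.5]
gripper_width: 0.0683
```

View pics/w3.png

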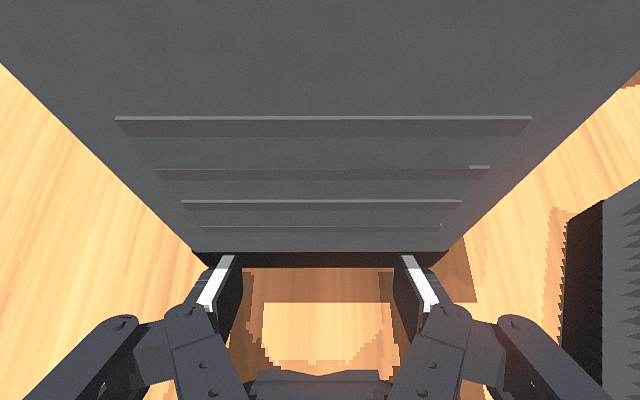

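```bash
python3 -m crank '[[0,0.2,0,0,0,0,-0.6],[0,0.2,0,0,0,0,-0.6],[0,0.2,0,0,0,0,-0.6],[0.01,0.3,0,0,0,0.16,-0.6],[0.01,0.3,0,0,0,0.16,-0.6],[0.01,0.3,0,0,0,0.16,-0.6],[0.01,0.3,0,0,0,0.16,-0.6],[0.01,0.3,0,0,0,0.16,-0.6],[0.01,0.3,0,0,0,0.16,-0.6],[0.01,0.3,0,0,0,0.16,-0.6]]'
```

```text
time: 6.65
tool_pos: [0.5693, -0.1352, 0.041]
tool_rot: [0.653, 0.263, 0.655, 0.274]
force: [-0.2, -13.8, 6.9]
gripper_width: 0.0681
```

```bash
python3 -m crank '[[0,0.3,0,0,0,0.16,-0.6],[0,0.3,0,0,0,0.16,-0.6],[0,0.3,0,0,0,0.16,-0.6],[0,0.3,0,0,0,0.16,-0.6],[0,0.3,0,0,0,0.16,-0.6],[0,0.3,0,0,0,0.16,-0.6],[0,0.3,0,0,0,0.16,-0.6],[0,0.3,0,0,0,0.16,-0.6],[0,0.3,0,0,0,0.16,-0.6],[0,0.3,0,0,0,0.16,-0.6]]'; python3 -c "
from h import *
cv2.imwrite('pics/w4.png',cam('wrist')['frame'][:,:,::-1])
for n in('scene','top'):cv2.imwrite(f'pics/{n}4.png',cam(n)['frame'][:,:,::-1])
a=cv2.imread('pics/top4.png')[150:260,170:350];b=cv2.imread('pics/scene4.png')[110:250,260:460]
a=cv2.resize(a,(720,440),interpolation=3)
cv2.imwrite('pics/ct4.png',a);cv2.imwrite('pics/cs4.png',cv2.resize(b,(800,560),interpolation=3))
"
```

```text
time: 7.65
tool_pos: [0.5697, -0.1052, 0.041]
tool_rot: [0.649, 0.254, 0.658, 0.283]
force: [0.7, -14.8, 7.0]
gripper_width: 0.068
```

View pics/w4.png

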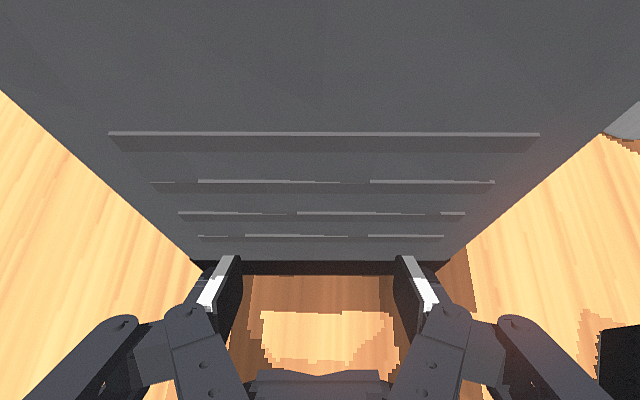

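View pics/ct4.png

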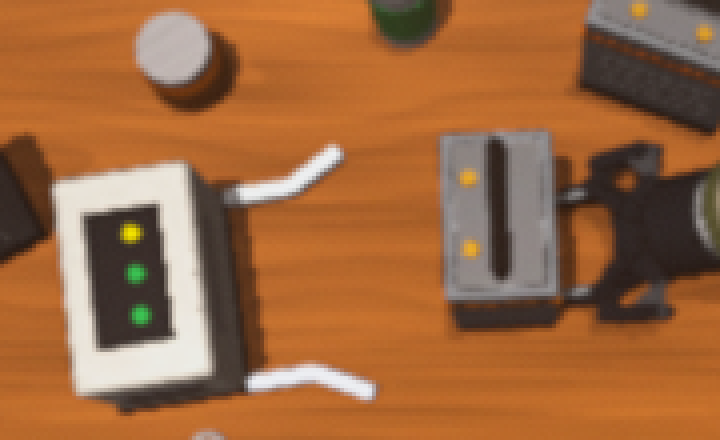

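View pics/cs4.png

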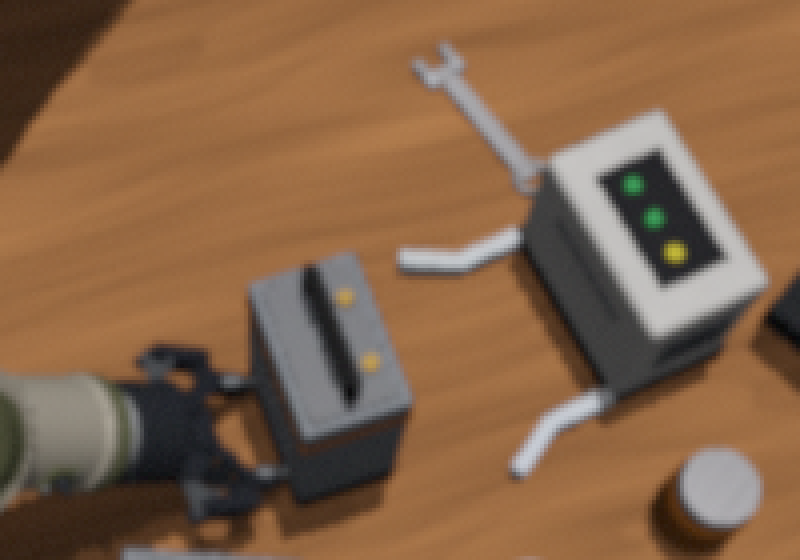

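```bash
cat > bf.py <<'E'
from h import *
from scipy.spatial.transform import Rotation as Ro
h=.19
bt=[(.06,.04,h),(.06,-.04,h),(-.06,-.04,h),(-.06,.04,h),(-.06,.04,0),(-.06,-.04,0)]
bs=[(-.06,-.04,h),(-.06,.04,h),(.06,.04,h),(.06,-.04,h),(.06,-.04,0),(.06,.04,0)]
dock=np.array([.546,.129,np.radians(9.8)])
def run(t,s):
    T,S=cam("top"),cam("scene")
    o=[(T,bt[:len(t)],crop(t,4,(170,150))),(S,bs[:len(s)],crop(s,4,(260,110)))]
    for q in([o[0]],[o[1]],o):
        p,r=fit(q,(.56,0,.1)); print("bat",p.round(4),np.degrees(p[2]).round(2),np.abs(r).max().round(2))
    rep(p)
def rep(p):
    a=dock[2];print("in dock",(np.array([[np.cos(a),np.sin(a)],[-np.sin(a),np.cos(a)]])@(p[:2]-dock[:2])).round(4),np.degrees(p[2]-a).round(2))
def tool():
    s=sense();q=s["tool_rot"];M=Ro.from_quat([*q[1:],q[0]]).as_matrix()
    print("tool",np.round(s["tool_pos"],4),"yaw",np.degrees(np.arctan2(M[1,2],M[0,2])).round(2),"tilt",np.degrees(np.arccos(-M[2,0])).round(1),"jawz",M[2,2].round(3))
E
python3 -c "
from bf import *
tool()
run([(441,134),(551,130),(559,297),(446,301),(456,327),(557,322)],[(249,287),(357,253),(412,408),(301,441),(301,503),(394,474)])"
```

```text
tool [ 0.5696 -0.1043  0.041 ] yaw 2.53 tilt 44.7 jawz 0.004
bat [ 0.5683 -0.0476  0.0344] 1.97 1.11
bat [ 0.5715 -0.047   0.0266] 1.52 2.21
bat [ 0.5697 -0.0473  0.0326] 1.87 1.71
in dock [-0.0067 -0.1777] -7.93
```

```bash
python3 -m crank '[[0,0.3,0,0,0,0.2,-0.6],[0,0.4,0,0,0,0.25,-0.6],[-0.01,0.4,0,0,0,0.25,-0.6],[-0.01,0.4,0,0,0,0.25,-0.6],[-0.01,0.4,0,0,0,0.25,-0.6],[-0.01,0.4,0,0,0,0.25,-0.6],[-0.01,0.4,0,0,0,0.25,-0.6],[-0.01,0.4,0,0,0,0.25,-0.6],[-0.02,0.4,0,0,0,0.25,-0.6],[-0.02,0.4,0,0,0,0.25,-0.6],[-0.02,0.4,0,0,0,0.25,-0.6],[-0.02,0.4,0,0,0,0.25,-0.6],[-0.02,0.4,0,0,0,0.25,-0.6],[-0.03,0.4,0,0,0,0.25,-0.6],[-0.03,0.4,0,0,0,0.25,-0.6],[-0.03,0.4,0,0,0,0.25,-0.6],[-0.03,0.4,0,0,0,0.25,-0.6],[-0.03,0.4,0,0,0,0.25,-0.6],[-0.03,0.4,0,0,0,0.25,-0.6],[-0.03,0.3,0,0,0,0.25,-0.6]]'; python3 -c "
from bf import *
tool()
cv2.imwrite('pics/w5.png',cam('wrist')['frame'][:,:,::-1])
for n in('scene','top'):cv2.imwrite(f'pics/{n}5.png',cam(n)['frame'][:,:,::-1])
a=cv2.imread('pics/top5.png')[150:260,170:350];b=cv2.imread('pics/scene5.png')[110:250,260:460]
a=cv2.resize(a,(720,440),interpolation=3)
cv2.imwrite('pics/ct5.png',a);cv2.imwrite('pics/cs5.png',cv2.resize(b,(800,560),interpolation=3))
"
```

```text
time: 9.9
tool_pos: [0.5665, -0.0266, 0.0409]
tool_rot: [0.636, 0.225, 0.669, 0.311]
force: [2.5, -14.6, 6.0]
gripper_width: 0.0684
tool [ 0.5665 -0.0266  0.0409] yaw 7.44 tilt 44.7 jawz 0.004
```

View pics/w5.png

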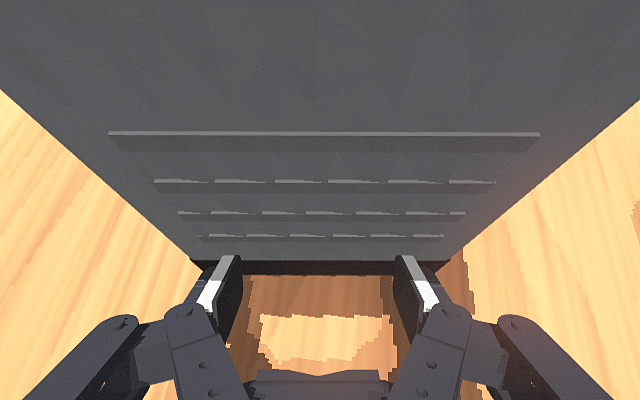

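View pics/ct5.png

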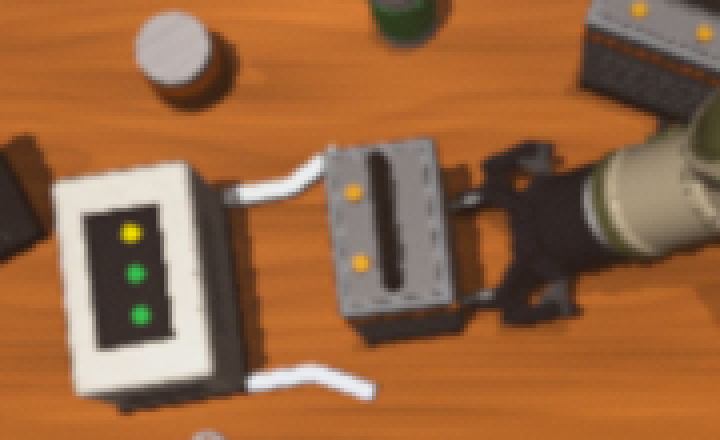

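View pics/cs5.png

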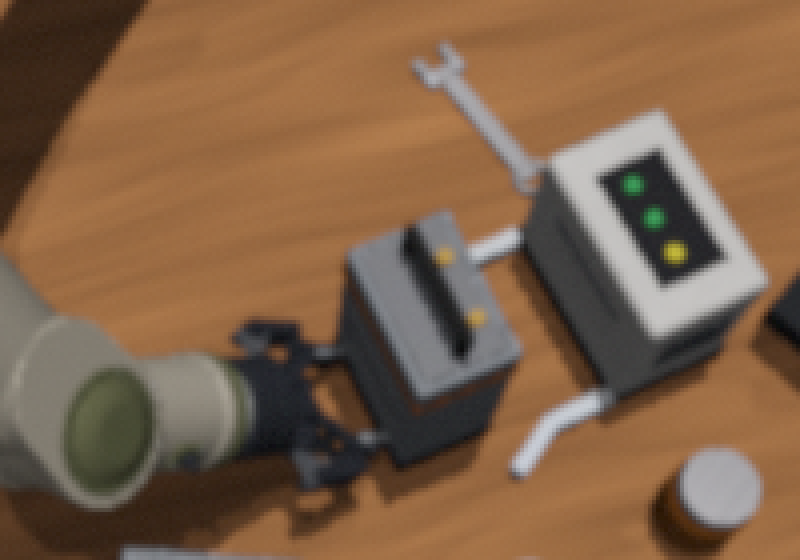

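```bash
python3 -c "
from bf import *
run([(327,152),(434,140),(453,302),(346,313),(367,341),(463,330)],[(347,257),(448,211),(522,351),(419,398),(404,466),(488,428)])
for n,o,k in(('scene',(260,110),4),('top',(170,150),4)):
  c=cam(n)
  d=np.array([.05,.1,.15,.2,.25,.3,.35,.4])[:,None]
  print(n,((proj(c,np.array([.5665,-.0266,.041])+d*np.array([.091,-.697,.71]))-o+.5)*k).round().tolist())
"
```

```text
bat [0.5609 0.0299 0.1087] 6.23 1.72
bat [0.5613 0.0316 0.1465] 8.39 2.08
bat [0.5609 0.031  0.1288] 7.38 2.1
in dock [-0.002  -0.0991] -2.42
scene [[306.0, 402.0], [263.0, 405.0], [218.0, 409.0], [169.0, 412.0], [117.0, 416.0], [62.0, 421.0], [1.0, 425.0], [-64.0, 431.0]]
top [[521.0, 237.0], [567.0, 223.0], [615.0, 208.0], [666.0, 192.0], [720.0, 176.0], [778.0, 158.0], [838.0, 139.0], [903.0, 119.0]]
```

```bash
python3 -c "
import cv2
a=cv2.imread('pics/top5.png')[120:270,240:440]
cv2.imwrite('pics/ca5.png',cv2.resize(a,(800,600),interpolation=3))"
```

```text
(no output)
```

View pics/ca5.png

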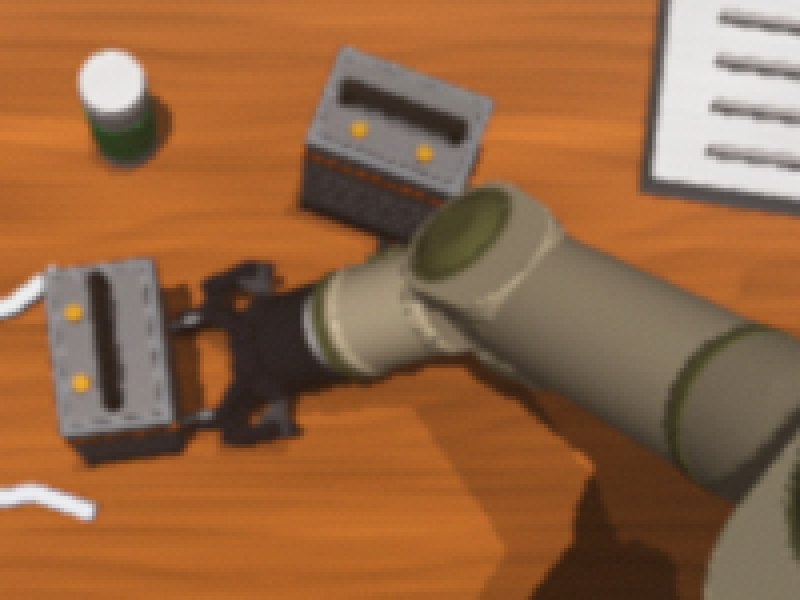

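```bash
python3 -c "
from bf import *
T,S=cam('top'),cam('scene')
t=crop([(462,235),(495,183),(412,262)],4,(240,120))
s=crop([(108,428),(95,505),(150,372)],4,(260,110))
for z in(.2,.25,.3,.35): print(z,back(T,t,z).round(3).tolist(),back(S,s,z).round(3).tolist())
print(np.round(sense()['joint_positions'],2))
b=cv2.imread('pics/scene5.png')[150:330,190:390]
cv2.imwrite('pics/cb5.png',cv2.resize(b,(667,600),interpolation=3))
"
```

```text
0.2 [[0.636, -0.22, 0.2], [0.675, -0.245, 0.2], [0.617, -0.184, 0.2]] [[0.59, -0.209, 0.2], [0.638, -0.23, 0.2], [0.559, -0.171, 0.2]]
0.25 [[0.624, -0.213, 0.25], [0.661, -0.237, 0.25], [0.606, -0.179, 0.25]] [[0.606, -0.209, 0.25], [0.652, -0.229, 0.25], [0.577, -0.173, 0.25]]
0.3 [[0.612, -0.207, 0.3], [0.646, -0.23, 0.3], [0.594, -0.174, 0.3]] [[0.622, -0.208, 0.3], [0.666, -0.228, 0.3], [0.595, -0.175, 0.3]]
0.35 [[0.599, -0.201, 0.35], [0.632, -0.222, 0.35], [0.583, -0.169, 0.35]] [[0.639, -0.208, 0.35], [0.68, -0.227, 0.35], [0.613, -0.177, 0.35]]
[ 0.69  1.   -0.64  1.92 -0.32  0.66  0.65]
```

View pics/cb5.png

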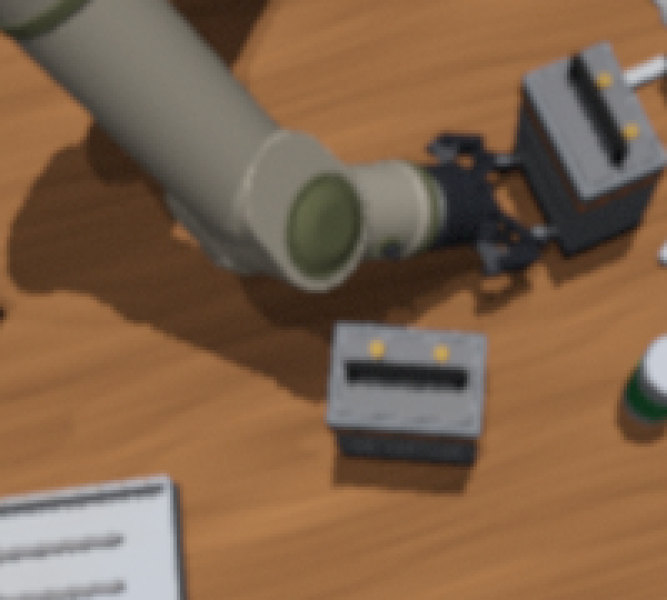

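```bash
python3 -m crank '[[-0.04,0.3,0,0,0,0.2,-0.6],[-0.04,0.4,0,0,0,0.2,-0.6],[-0.04,0.4,0,0,0,0.2,-0.6],[-0.04,0.4,0,0,0,0.2,-0.6],[-0.04,0.4,0,0,0,0.2,-0.6],[-0.04,0.4,0,0,0,0.2,-0.6],[-0.04,0.4,0,0,0,0.2,-0.6],[-0.04,0.4,0,0,0,0.2,-0.6],[-0.05,0.4,0,0,0,0.2,-0.6],[-0.05,0.4,0,0,0,0.2,-0.6],[-0.05,0.4,0,0,0,0.2,-0.6],[-0.05,0.4,0,0,0,0.2,-0.6],[-0.05,0.4,0,0,0,0,-0.6],[-0.05,0.4,0,0,0,0,-0.6],[-0.05,0.4,0,0,0,0,-0.6]]'; python3 -c "
from bf import *
tool()
cv2.imwrite('pics/w6.png',cam('wrist')['frame'][:,:,::-1])
for n in('scene','top'):cv2.imwrite(f'pics/{n}6.png',cam(n)['frame'][:,:,::-1])
a=cv2.imread('pics/top6.png')[150:260,170:350];b=cv2.imread('pics/scene6.png')[110:250,260:460]
a=cv2.resize(a,(720,440),interpolation=3)
cv2.imwrite('pics/ct6.png',a);cv2.imwrite('pics/cs6.png',cv2.resize(b,(800,560),interpolation=3))
"
```

```text
time: 11.85
tool_pos: [0.5598, 0.0325, 0.0409]
tool_rot: [0.63, 0.211, 0.673, 0.325]
force: [2.1, -15.8, 8.8]
gripper_width: 0.0684
tool [0.5598 0.0325 0.0409] yaw 9.84 tilt 44.7 jawz 0.004
```

View pics/w6.png

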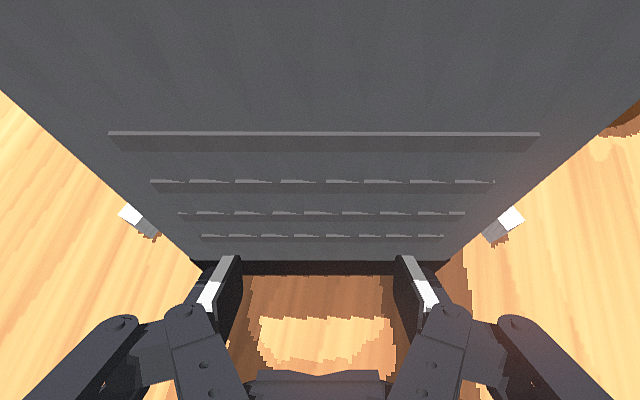

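View pics/ct6.png

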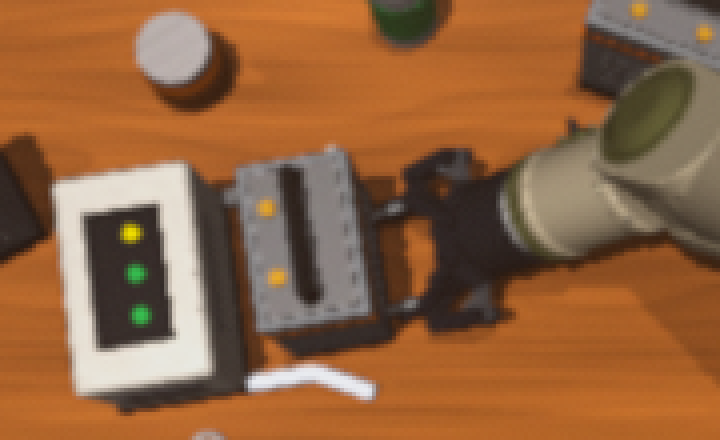

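View pics/cs6.png

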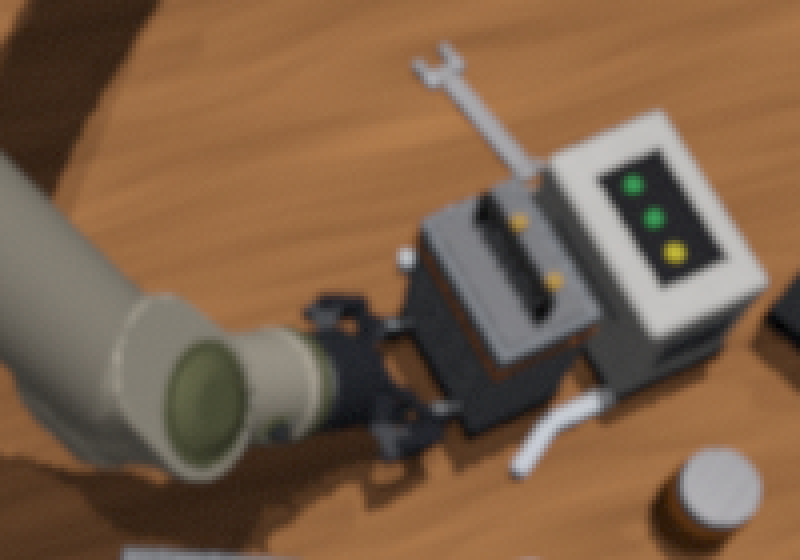

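```bash
python3 -m crank '[[-0.05,0.3,0,0,0,0,-0.6],[-0.06,0.4,0,0,0,0,-0.6],[-0.06,0.4,0,0,0,0,-0.6],[-0.06,0.4,0,0,0,0,-0.6],[-0.06,0.4,0,0,0,0,-0.6],[-0.06,0.4,0,0,0,0,-0.6],[-0.06,0.4,0,0,0,0,-0.6],[-0.05,0.3,0,0,0,0,-0.6],[-0.05,0.3,0,0,0,0,-0.6]]'; python3 -c "
from bf import *
tool()"
```

```text
time: 12.9
tool_pos: [0.5548, 0.0657, 0.0409]
tool_rot: [0.63, 0.212, 0.673, 0.325]
force: [2.1, -15.8, 8.9]
gripper_width: 0.0685
tool [0.5548 0.0657 0.0409] yaw 9.84 tilt 44.7 jawz 0.004
```

```bash
python3 -m crank '[[-0.03,0.15,0,0,0,0,-0.6],[-0.03,0.15,0,0,0,0,-0.6]]'; python3 -c "
from bf import *
tool()"
```

```text
time: 13.1
tool_pos: [0.5542, 0.0687, 0.0409]
tool_rot: [0.63, 0.212, 0.673, 0.325]
force: [2.8, -15.3, 8.4]
gripper_width: 0.0687
tool [0.5542 0.0687 0.0409] yaw 9.84 tilt 44.7 jawz 0.004
```

```bash
python3 -m crank '[[-0.02,0.1,0,0,0,0,-0.6],[-0.02,0.1,0,0,0,0,-0.6]]'
```

```text
time: 13.3
tool_pos: [0.5539, 0.0706, 0.0409]
tool_rot: [0.63, 0.212, 0.673, 0.325]
force: [3.0, -15.5, 7.9]
gripper_width: 0.0685
```

```bash
python3 -m crank '[[-0.02,0.1,0,0,0,0,-0.6]]'
```

```text
time: 13.4
tool_pos: [0.5537, 0.0714, 0.0409]
tool_rot: [0.63, 0.212, 0.673, 0.325]
force: [3.1, -21.7, 11.8]
gripper_width: 0.0684
```

```bash
python3 -m crank '[[-0.02,0.1,0,0,0,0,-0.6]]'
```

```text
time: 13.5
tool_pos: [0.5537, 0.0715, 0.0408]
tool_rot: [0.63, 0.212, 0.673, 0.324]
force: [0.8, -27.1, 15.3]
gripper_width: 0.0683
```

```bash
python3 -m crank '[[-0.01,0.06,0,0,0,0,-0.6],[0,0,0,0,0,0,-0.6]]';python3 -c "
from bf import *
tool()
cv2.imwrite('pics/w7.png',cam('wrist')['frame'][:,:,::-1])
for n in('scene','top'):cv2.imwrite(f'pics/{n}7.png',cam(n)['frame'][:,:,::-1])
a=cv2.imread('pics/top7.png')[150:260,170:350];b=cv2.imread('pics/scene7.png')[110:250,260:460]
a=cv2.resize(a,(720,440),interpolation=3)
cv2.imwrite('pics/ct7.png',a);cv2.imwrite('pics/cs7.png',cv2.resize(b,(800,560),interpolation=3))
"
```

```text
time: 13.7
tool_pos: [0.5537, 0.0715, 0.0408]
tool_rot: [0.63, 0.212, 0.673, 0.324]
force: [1.1, -24.7, 13.9]
gripper_width: 0.0682
tool [0.5537 0.0715 0.0408] yaw 9.75 tilt 44.6 jawz 0.004
```

View pics/w7.png

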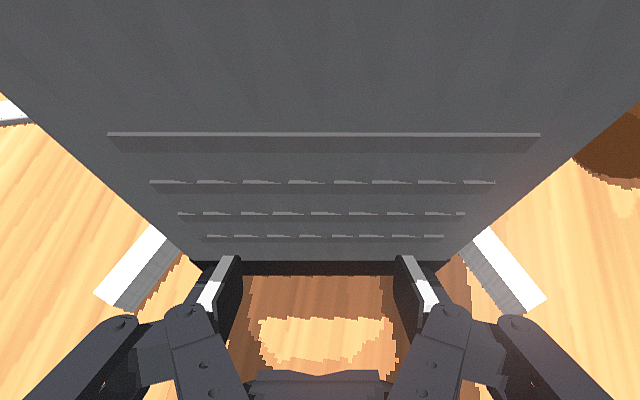

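View pics/ct7.png

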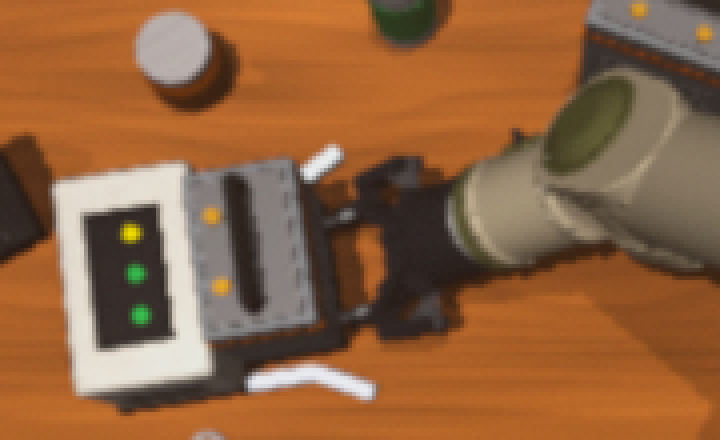

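View pics/cs7.png

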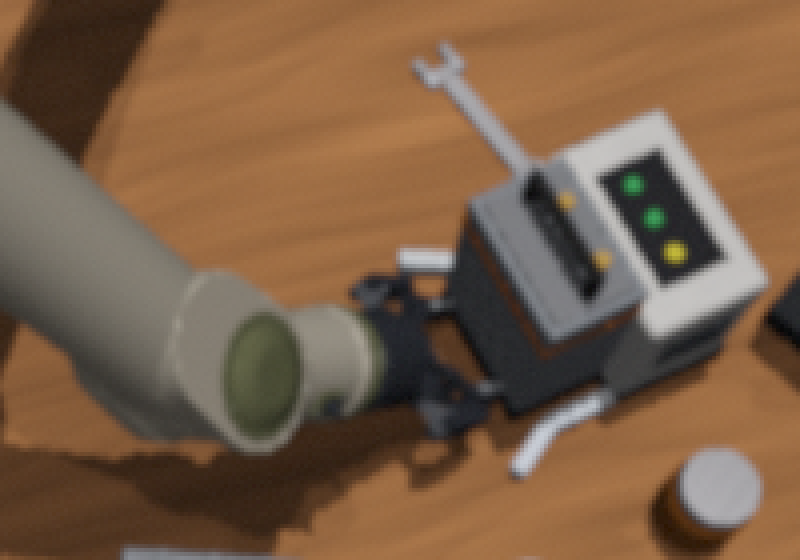

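```bash
python3 -m crank '[[0.02,-0.1,0,0,0,0,-0.6],[0.03,-0.2,0,0,0,0,-0.6],[0.07,-0.4,0,0,0,0,-0.6],[0.1,-0.6,0,0,0,0,-0.6],[0.17,-1,0,0,0,0,-0.6],[0.2,-1.2,0,0,0,0,-0.6],[0.2,-1.2,0.2,0,0,0,-0.6],[0.2,-1.2,0.4,0,0,0,-0.6],[0.2,-1.2,0.5,0,0,0,-0.6],[0.1,-1.2,0.5,0,0,0,-0.6],[0,-1,0.3,0,0,0,-0.6],[0,0,0,0,0,0,-0.6],[0,0,0,0,0,0,-0.6]]';python3 -c "
from bf import *
tool()
cv2.imwrite('pics/w8.png',cam('wrist')['frame'][:,:,::-1])
for n in('scene','top'):cv2.imwrite(f'pics/{n}8.png',cam(n)['frame'][:,:,::-1])
a=cv2.imread('pics/top8.png')[150:260,170:350];b=cv2.imread('pics/scene8.png')[110:250,260:460]
a=cv2.resize(a,(720,440),interpolation=3)
cv2.imwrite('pics/ct8.png',a);cv2.imwrite('pics/cs8.png',cv2.resize(b,(800,560),interpolation=3))
"
```

```text
time: 15.15
tool_pos: [0.5637, -0.0166, 0.0605]
tool_rot: [0.627, 0.212, 0.674, 0.327]
force: [-0.7, 0.7, -0.3]
gripper_width: 0.0684
tool [ 0.5637 -0.0166  0.0605] yaw 10.12 tilt 45.0 jawz 0.001
```

View pics/w8.png

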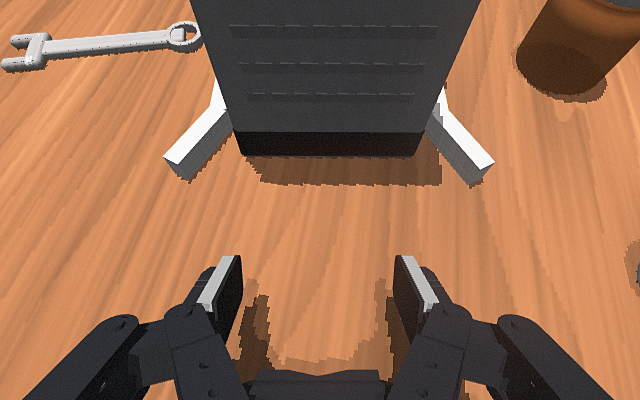

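View pics/ct8.png

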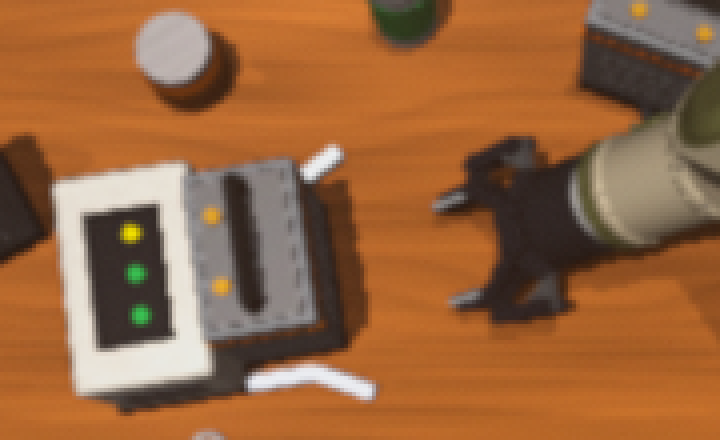

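View pics/cs8.png

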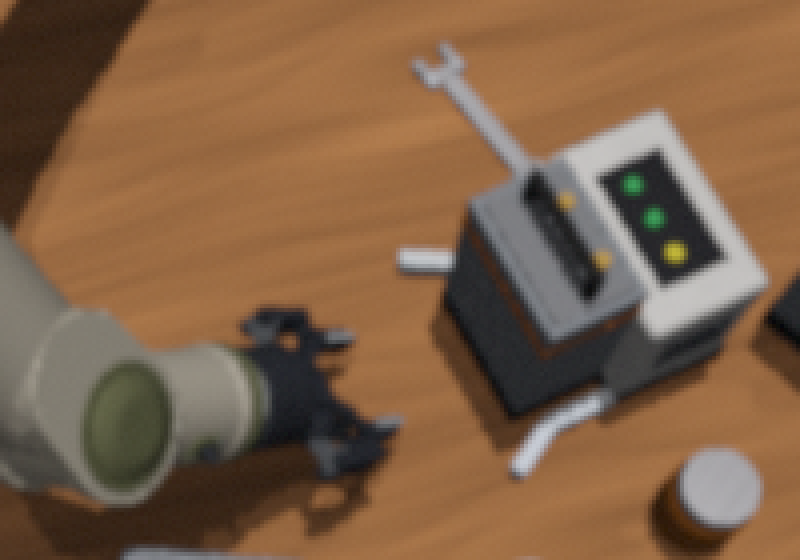

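```bash
python3 -c "
from bf import *
run([(183,173),(293,160),(318,323),(205,336)],[(469,205),(560,160),(647,293),(555,342)])
W=cam('wrist');p=back(W,[(240,152),(417,154)],0);q=back(W,[(165,157),(494,162)],.02)
print(p.round(4),q.round(4),[np.degrees(np.arctan2(*(v[1]-v[0])[[1,0]])).round(2) for v in(p,q)])
print(np.round(sense()['force'],2),sense()['time'])
"
```

```text
bat [0.5451 0.1261 0.155 ] 8.88 1.3
bat [0.5491 0.1262 0.2027] 11.61 1.36
bat [0.5472 0.1262 0.1752] 10.04 2.03
in dock [ 0.0007 -0.0029] 0.24
[[0.4906 0.0849 0.    ]
 [0.614  0.1055 0.    ]] [[0.4529 0.06   0.02  ]
 [0.6573 0.0932 0.02  ]] [np.float64(9.49), np.float64(9.23)]
[ 1.01 -0.13  0.01] 15.45
```

```bash
python3 -c "
from rig import workorder,sense
print(workorder.finish_job(), sense()['time'])"
```

```text
the job is handed in; nothing more can be done
the job is handed in; nothing more can be done
```

I pushed the battery box nearest the robot's base, of four look-alikes, into the charging bay until it stopped against the charger. I then backed the gripper away and handed the job in. The hand-in gave no verdict.

- **How it was pushed:** both fingertips pushed on its -y face at about 30 mm height, with the tool tilted 45°, along a gentle arc. The push took about 15 N. At the charger the force rose to 27 N while the tool stopped moving, which is how I knew the box was home.
- **Box position:** fitting both overhead views put it 0.7 mm sideways and 2.9 mm short along the bay, turned 0.2°. The wrist view of its foot against the rail tips gave about 0 to 1 mm from the seated place, centred between the rails. Both are inside the limits.
- **Disagreement between views:** on their own, the top and scene cameras differed by about 3° in the box's turn (8.9° and 11.6°, against about 9.8° for the bay). The wrist view gave 9.5° for the box and 9.2° for the rails, so I took the box as parallel.
- **Clearance:** the gripper finished about 9 cm back from the box with the force reading near zero. In the last pictures the box stood upright and the wrench and jar looked undisturbed. The spray can was only partly in view. I did not re-measure the positions of these three.

The robot's clock read about 15.5 s of the 64 s allowed.

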